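# Crosswise cooling stack of LED strip modules

## Task

Build up the cooling stack on the grey metal plate so that air can reach every module: lay the two loose green modules crosswise on the two already there, then the two white LED strips crosswise on the green ones, LEDs up. Each pair lies parallel, as far apart as the bottom pair and centred on the plate, so that the tower is square and even. Set the modules down rather than dropping them, do not shift the bottom pair, and leave the other things on the bench alone.

Things in the scene. Friction and masses are not known exactly. Their poses are not given: they have to be found in the camera images.
- plate: square grey metal cooling plate with black vent slots, 160 x 160 x 10 mm, fixed to the bench; origin at the centre of its underside, on the bench surface (height 0), z up; x runs along the two bars of the bottom layer, y across them. Bars of a layer are 16 mm high, so the layers' undersides are 10, 26 and 42 mm above the bench
- base_a_center (a point): bottom-layer bar already lying loose on the cooling plate, along the plate's x, its centre at plate y = +40 mm; strip module with a green circuit board on top, small black and white parts (at most 1.5 mm proud) only within 24 mm of the middle, bare ends; 140 x 26 x 16 mm, 110 g, flat and smooth-sided aluminium heat-sink bar; point at its centre, half-way up (8 mm above its underside); x along its length, y across its 26 mm width, z out of its top face
- base_b_center (a point): bottom-layer bar already lying loose on the cooling plate, along the plate's x, its centre at plate y = -40 mm; strip module with a green circuit board on top, small black and white parts (at most 1.5 mm proud) only within 24 mm of the middle, bare ends; 140 x 26 x 16 mm, 110 g, flat and smooth-sided aluminium heat-sink bar; point at its centre, half-way up (8 mm above its underside); x along its length, y across its 26 mm width, z out of its top face
- green_a_center (a point): loose bar lying flat on the bench, top up; strip module with a green circuit board on top, small black and white parts (at most 1.5 mm proud) only within 24 mm of the middle, bare ends; 140 x 26 x 16 mm, 110 g, flat and smooth-sided aluminium heat-sink bar; point at its centre, half-way up (8 mm above its underside); x along its length, y across its 26 mm width, z out of its top face
- green_b_center (a point): loose bar lying flat on the bench, top up; strip module with a green circuit board on top, small black and white parts (at most 1.5 mm proud) only within 24 mm of the middle, bare ends; 140 x 26 x 16 mm, 110 g, flat and smooth-sided aluminium heat-sink bar; point at its centre, half-way up (8 mm above its underside); x along its length, y across its 26 mm width, z out of its top face
- white_a_center (a point): loose bar lying flat on the bench, LEDs up; LED light strip, white board with a row of seven yellow LEDs (1.5 mm proud) on its top face; 140 x 26 x 16 mm, 110 g, flat and smooth-sided aluminium heat-sink bar; point at its centre, half-way up (8 mm above its underside); x along its length, y across its 26 mm width, z out of its top face
- white_b_center (a point): loose bar lying flat on the bench, LEDs up; LED light strip, white board with a row of seven yellow LEDs (1.5 mm proud) on its top face; 140 x 26 x 16 mm, 110 g, flat and smooth-sided aluminium heat-sink bar; point at its centre, half-way up (8 mm above its underside); x along its length, y across its 26 mm width, z out of its top face
- scrap_center (a point): bystander: black scrap bar with a red dot, 100 x 26 x 16 mm, centre
- jar: bystander: amber jar, 40 mm diameter, 45 mm high, origin under its centre
- tape: bystander: yellow tape roll lying flat, 52 mm diameter, 18 mm high, origin under its centre
- driver: bystander: red-handled screwdriver 170 mm long, lying along its x
- brush: bystander: brush 150 mm long, lying along its x
- bottle: bystander: blue bottle, 48 mm diameter, 110 mm high, origin under its centre
- connbox: bystander: black divided parts box 120 x 90 x 35 mm, origin under its centre
Mind the look-alikes: they are no part of the job. Leave any brown or purple look-alike of the part that bears green_b_center alone.

How it is judged:
On the way, in this order (a step that is already met when the one before it is completed fails the run):
1. a green module lies in place across the bottom pair, let go ((((x of green_a_center in the frame of plate between 0.025 and 0.055 m and y of green_a_center in the frame of plate between -0.015 and 0.015 m and z of green_a_center in the frame of plate between 0.03 and 0.038 m and angle between the x axis of green_a_center and the y axis of plate, either way round below 0.2 rad and angle between green_a_center's own z axis and vertical below 0.1 rad) and linear speed of green_a below 0.02 m/s and contact force between the fingers and green_a below 0.05 N) or ((x of green_a_center in the frame of plate between -0.055 and -0.025 m and y of green_a_center in the frame of plate between -0.015 and 0.015 m and z of green_a_center in the frame of plate between 0.03 and 0.038 m and angle between the x axis of green_a_center and the y axis of plate, either way round below 0.2 rad and angle between green_a_center's own z axis and vertical below 0.1 rad) and linear speed of green_a below 0.02 m/s and contact force between the fingers and green_a below 0.05 N) or ((x of green_b_center in the frame of plate between 0.025 and 0.055 m and y of green_b_center in the frame of plate between -0.015 and 0.015 m and z of green_b_center in the frame of plate between 0.03 and 0.038 m and angle between the x axis of green_b_center and the y axis of plate, either way round below 0.2 rad and angle between green_b_center's own z axis and vertical below 0.1 rad) and linear speed of green_b below 0.02 m/s and contact force between the fingers and green_b below 0.05 N) or ((x of green_b_center in the frame of plate between -0.055 and -0.025 m and y of green_b_center in the frame of plate between -0.015 and 0.015 m and z of green_b_center in the frame of plate between 0.03 and 0.038 m and angle between the x axis of green_b_center and the y axis of plate, either way round below 0.2 rad and angle between green_b_center's own z axis and vertical below 0.1 rad) and linear speed of green_b below 0.02 m/s and contact force between the fingers and green_b below 0.05 N))), for 0.2 s.
2. both green modules lie in place across the bottom pair ((((x of green_a_center in the frame of plate between 0.025 and 0.055 m and y of green_a_center in the frame of plate between -0.015 and 0.015 m and z of green_a_center in the frame of plate between 0.03 and 0.038 m and angle between the x axis of green_a_center and the y axis of plate, either way round below 0.2 rad and angle between green_a_center's own z axis and vertical below 0.1 rad) and (x of green_b_center in the frame of plate between -0.055 and -0.025 m and y of green_b_center in the frame of plate between -0.015 and 0.015 m and z of green_b_center in the frame of plate between 0.03 and 0.038 m and angle between the x axis of green_b_center and the y axis of plate, either way round below 0.2 rad and angle between green_b_center's own z axis and vertical below 0.1 rad)) or ((x of green_a_center in the frame of plate between -0.055 and -0.025 m and y of green_a_center in the frame of plate between -0.015 and 0.015 m and z of green_a_center in the frame of plate between 0.03 and 0.038 m and angle between the x axis of green_a_center and the y axis of plate, either way round below 0.2 rad and angle between green_a_center's own z axis and vertical below 0.1 rad) and (x of green_b_center in the frame of plate between 0.025 and 0.055 m and y of green_b_center in the frame of plate between -0.015 and 0.015 m and z of green_b_center in the frame of plate between 0.03 and 0.038 m and angle between the x axis of green_b_center and the y axis of plate, either way round below 0.2 rad and angle between green_b_center's own z axis and vertical below 0.1 rad))) and linear speed of each of green_a, green_b below 0.02 m/s and contact force between the fingers and green_a below 0.05 N and contact force between the fingers and green_b below 0.05 N), for 0.2 s.
3. a white LED strip lies in place across the green modules, let go ((((y of white_a_center in the frame of plate between 0.025 and 0.055 m and x of white_a_center in the frame of plate between -0.015 and 0.015 m and z of white_a_center in the frame of plate between 0.046 and 0.054 m and angle between the x axis of white_a_center and the x axis of plate, either way round below 0.2 rad and angle between white_a_center's own z axis and vertical below 0.1 rad) and linear speed of white_a below 0.02 m/s and contact force between the fingers and white_a below 0.05 N) or ((y of white_a_center in the frame of plate between -0.055 and -0.025 m and x of white_a_center in the frame of plate between -0.015 and 0.015 m and z of white_a_center in the frame of plate between 0.046 and 0.054 m and angle between the x axis of white_a_center and the x axis of plate, either way round below 0.2 rad and angle between white_a_center's own z axis and vertical below 0.1 rad) and linear speed of white_a below 0.02 m/s and contact force between the fingers and white_a below 0.05 N) or ((y of white_b_center in the frame of plate between 0.025 and 0.055 m and x of white_b_center in the frame of plate between -0.015 and 0.015 m and z of white_b_center in the frame of plate between 0.046 and 0.054 m and angle between the x axis of white_b_center and the x axis of plate, either way round below 0.2 rad and angle between white_b_center's own z axis and vertical below 0.1 rad) and linear speed of white_b below 0.02 m/s and contact force between the fingers and white_b below 0.05 N) or ((y of white_b_center in the frame of plate between -0.055 and -0.025 m and x of white_b_center in the frame of plate between -0.015 and 0.015 m and z of white_b_center in the frame of plate between 0.046 and 0.054 m and angle between the x axis of white_b_center and the x axis of plate, either way round below 0.2 rad and angle between white_b_center's own z axis and vertical below 0.1 rad) and linear speed of white_b below 0.02 m/s and contact force between the fingers and white_b below 0.05 N))), for 0.2 s.
4. both white LED strips lie in place across the green modules ((((y of white_a_center in the frame of plate between 0.025 and 0.055 m and x of white_a_center in the frame of plate between -0.015 and 0.015 m and z of white_a_center in the frame of plate between 0.046 and 0.054 m and angle between the x axis of white_a_center and the x axis of plate, either way round below 0.2 rad and angle between white_a_center's own z axis and vertical below 0.1 rad) and (y of white_b_center in the frame of plate between -0.055 and -0.025 m and x of white_b_center in the frame of plate between -0.015 and 0.015 m and z of white_b_center in the frame of plate between 0.046 and 0.054 m and angle between the x axis of white_b_center and the x axis of plate, either way round below 0.2 rad and angle between white_b_center's own z axis and vertical below 0.1 rad)) or ((y of white_a_center in the frame of plate between -0.055 and -0.025 m and x of white_a_center in the frame of plate between -0.015 and 0.015 m and z of white_a_center in the frame of plate between 0.046 and 0.054 m and angle between the x axis of white_a_center and the x axis of plate, either way round below 0.2 rad and angle between white_a_center's own z axis and vertical below 0.1 rad) and (y of white_b_center in the frame of plate between 0.025 and 0.055 m and x of white_b_center in the frame of plate between -0.015 and 0.015 m and z of white_b_center in the frame of plate between 0.046 and 0.054 m and angle between the x axis of white_b_center and the x axis of plate, either way round below 0.2 rad and angle between white_b_center's own z axis and vertical below 0.1 rad))) and linear speed of each of white_a, white_b below 0.02 m/s and contact force between the fingers and white_a below 0.05 N and contact force between the fingers and white_b below 0.05 N), for 0.2 s.
At the end, for the whole second after the job is handed in: In the plate's frame (within 15 mm, 0.2 rad): greens along y in layer 2 at x = +40 and -40 mm, whites along x in layer 3 at y = +40 and -40 mm; layer height within 4 mm, flat to 0.1 rad, top up, still, released; bottom pair moved under 12 mm and 0.2 rad off its line at most (all of step 2 and all of step 4 and distance of each of base_a_center, base_b_center from where it was at the start of the episode below 0.012 m and angle between the x axis of each of base_a_center, base_b_center and the x axis of plate, either way round below 0.2 rad); the robot touches nothing.
It fails at once if a module is dropped or flung (faster than 0.5 m/s with no finger on it: a fall of about 13 mm) ((linear speed of base_a above 0.5 m/s and contact force between the fingers and base_a below 0.01 N) or (linear speed of base_b above 0.5 m/s and contact force between the fingers and base_b below 0.01 N) or (linear speed of green_a above 0.5 m/s and contact force between the fingers and green_a below 0.01 N) or (linear speed of green_b above 0.5 m/s and contact force between the fingers and green_b below 0.01 N) or (linear speed of white_a above 0.5 m/s and contact force between the fingers and white_a below 0.01 N) or (linear speed of white_b above 0.5 m/s and contact force between the fingers and white_b below 0.01 N)).
It fails at once if a bystander on the bench is shifted by more than 30 mm (distance of any of scrap_center, jar, tape, driver, brush, bottle, connbox from where it was at the start of the episode above 0.03 m).
It also fails if it takes over 72 s, if anything falls off the work surface, if the arm or the gripper's body presses on something with over 40 N, if the wrist force passes 120 N, or if a joint passes its speed limit or range.

## Robot

A 6-joint arm with a two-finger parallel gripper is mounted at the origin on the work surface. World frame = base frame: x ahead of the robot, y to its left, z up, the work surface at z = 0. Lengths are in m, angles in rad, forces in N, time in s.
With the tool pointing down it reaches from about 0.225 to 0.875 m from the base axis. Payload 3.4 kg.
Tool frame: the origin (TCP) lies between the finger pads; the fingertips stand 11 mm ahead of it and the grasp point (between the pads) lies 8 mm behind it; z points along the fingers, y is the direction in which the jaws open and shut (so a half turn about z gives the same grasp; the last joint's range is limited). The gripper opens to 85 mm and grips with 20 to 120 N. Pads are 22 mm wide; open, the fingers measure 114 mm over their backs; the gripper's body (76 mm by 85 mm) begins 54 mm behind the grasp point. The pads swing forward as they close: fully open they stand 13 mm farther back than shut.
Start: joints at [-1.267, 0.276, 1.505, -0, 1.361, -0.121], TCP at [0.237, -0.524, 0.242] pointing down, gripper open.
Joint ranges: [-2.89, 2.89], [-0.75, 2.08], [0.22, 2.7], [-1.18, 4.32], [0.11, 2.71], [-2.7, 2.7]. Speed limits (rad/s): [2.57, 2.57, 3.14, 3.14, 3.14, 3.14].

## Interface

Orientations are given as a unit quaternion [w, x, y, z].
In Python, from rig import manip gives the robot as it stands. The module is installed in compiled form; this text tells all that it offers.
- The arm moves only by the tool move_arm, never from a script. Its argument "series" is a list that holds one entry, the list of rows, each a list of 7 numbers: the shift along the world's x, y, z in m, then the turn, a rotation vector about the world's x, y, z in rad, then the finger opening in m, from 0 to 0.0854. A call has 1 to 20 rows; each row shifts and turns the commanded pose from where the row before left it; what a row does not reach is not made up. A row lasts 1/12 s, in which the tool goes at most 41.7 mm and 7.16 degrees, less where a joint would pass 70% of its speed; a pose out of reach is approached as far as the arm can. A call with a gripper value outside its range is refused whole. The fingers move at their own pace and stop on an object; "newtons" is the grip in N (left out, the last holds). Time passes only in rows, so rows that do not move let the fingers close. It gives the time, the measured TCP pose, the force and the opening at its end, in the units of the state.
- manip.get_state(): the state, without advancing time (a new reading comes with each control period).
- manip.get_image(name): name is "scene" or "top"; returns a dict with "color" (400x640x3 uint8, red, green, blue), "fx", "fy", "cx", "cy" (pixels), "R" (3x3) and "t" (3): a world point X has camera coordinates R X + t. Camera axes: x right, y down, z forward; pixel columns grow to the right and rows downward; lengths in m; the calibration is good to about 2 mm. A picture is of the moment at which its call begins. There is no depth.
- manip.sign_off(): hands the job in, once; it reports no verdict.
The state is a dict: "clock": time; "qpos": joint angles; "qd": joint speeds; "effort": joint torques, N m; "position": TCP position; "ee_rot": TCP orientation; "contact_force": force on the tool from outside, world axes, zero at the start; "moment": the same for the moment, N m; "width": finger opening in m.
Only numpy, scipy, OpenCV 4.12 (cv2) and the standard library are available. Lean on these libraries where they do the work, as an engineer would, in place of code of your own. Each camera call takes 0.05 s, during which the arm holds its last target.

## Working session

There is one attempt and no reset: what is moved stays moved. The work goes in short steps, Python scripts to look and compute and a tool call to move; the robot and the scene stay as the last step left them, time stands still between calls to the robot, and variables do not carry over. Pictures are saved under pics/ and viewed, and the job is handed in when it is done.

Besides the shell and the picture viewer there is one more tool, called after "Emit:" by a JSON object that holds its "op" and its "data", one argument or row to a line. move_arm: Moves the arm, as the interface text tells. Its arguments: {"type":"object","properties":{"series":{"type":"array"},"newtons":{"type":"number"}},"required":["series"]}

```bash
mkdir -p pics
python3 - <<'E'
from rig import manip
import cv2
s=manip.get_state();print(s)
for n in("scene","top"):
    d=manip.get_image(n);cv2.imwrite(f"pics/{n}0.png",d["color"][:,:,::-1]);print(n,d["fx"],d["fy"],d["cx"],d["cy"],d["R"],d["t"])
E
```

```text
{'clock': 0.0, 'qpos': array([-1.26701479e+00,  2.76610188e-01,  1.50614267e+00, -2.51524648e-05,
        1.36069718e+00, -1.21000780e-01]), 'qd': array([ 0.00045061, -0.00047328, -0.00078681,  0.00041665, -0.00048439,
        0.00064625]), 'effort': array([-5.04893160e-04, -4.16782415e+01, -2.45808595e+01, -8.62464412e-05,
        1.10545184e-02, -4.57209779e-06]), 'position': array([ 0.23680286, -0.52341282,  0.24142723]), 'ee_rot': array([-9.23697581e-04,  9.77528681e-01,  2.10800414e-01, -9.70016610e-05]), 'contact_force': array([0.7165382 , 0.6239835 , 0.49816697]), 'moment': array([ 0.00847023,  0.01170574, -0.04648678]), 'width': 0.0854179812928948}
scene 416.4869472357279 416.4869472357279 322.02206572046543 202.0773111915232 [[ 0.47530436  0.87981899 -0.00207526]
 [ 0.74070077 -0.40141928 -0.53872528]
 [-0.47481378  0.25452133 -0.84247894]] [-0.24321942 -0.39598714  1.49711365]
top 505.75554600618767 505.75554600618767 323.5836181642938 205.28116486298242 [[-0.01720019 -0.99984359 -0.0041178 ]
 [-0.99830893  0.01740223 -0.05546574]
 [ 0.05552872  0.00315682 -0.9984521 ]] [-1.70020068e-03  5.35116725e-01  1.90155135e+00]
```

View pics/scene0.png

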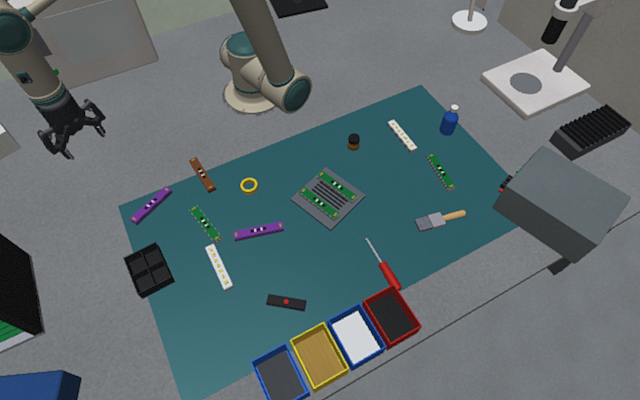

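View pics/top0.png

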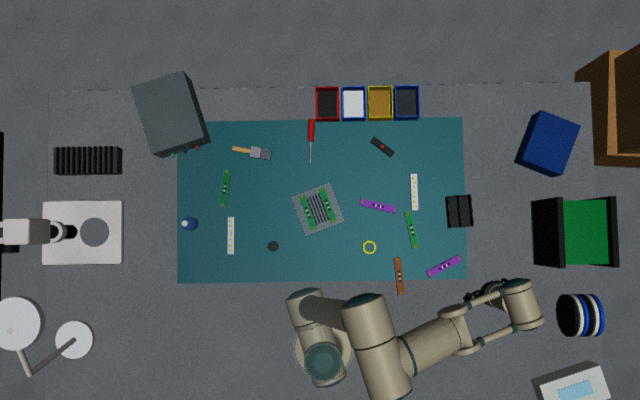

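The two views agree. In the top view:
- **Loose greens:** (225,188) and (411,230).
- **Whites:** (231,235) and (415,191).
- **Plate with the bottom pair:** (318,209).
- **Look-alikes to leave alone:** purple (378,206) and (443,266), brown (400,276), and black scrap (382,146).

Next I'll take close crops.

Run:
```python
import cv2,numpy as np
a=cv2.imread("pics/top0.png")
def c(x0,y0,w,h,k): return cv2.resize(a[y0:y0+h,x0:x0+w],None,fx=k,fy=k,interpolation=cv2.INTER_CUBIC)
cv2.imwrite("pics/cL.png",c(200,160,80,100,6)[:600])
cv2.imwrite("pics/cM.png",c(278,170,80,75,8))
cv2.imwrite("pics/cR.png",c(340,160,110,100,6)[:600])
```

```text
(no output)
```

View pics/cL.png

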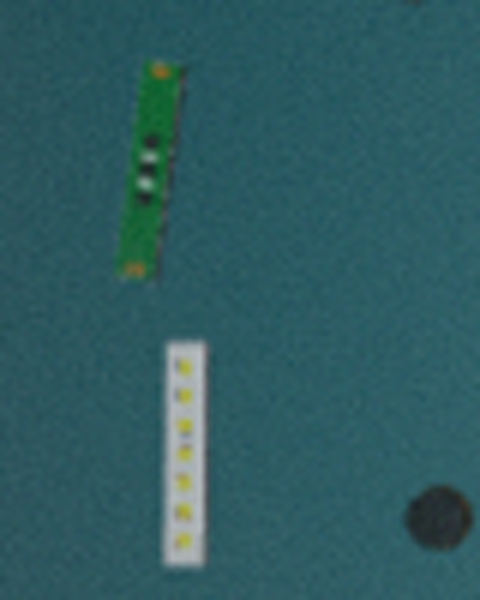

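View pics/cM.png

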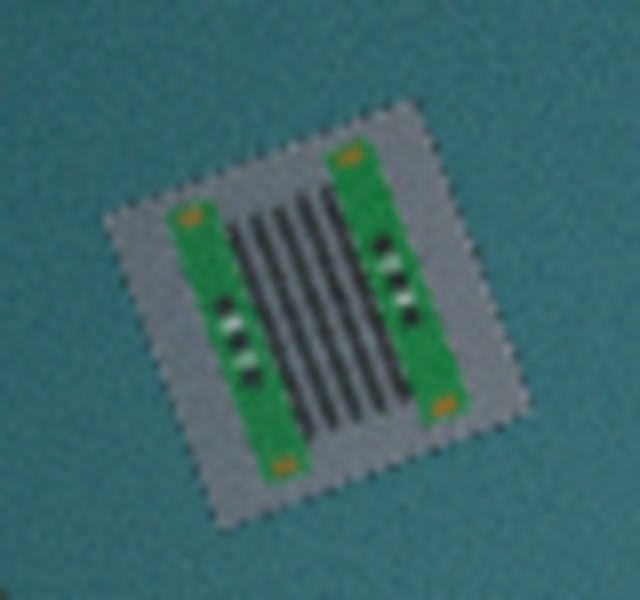

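View pics/cR.png

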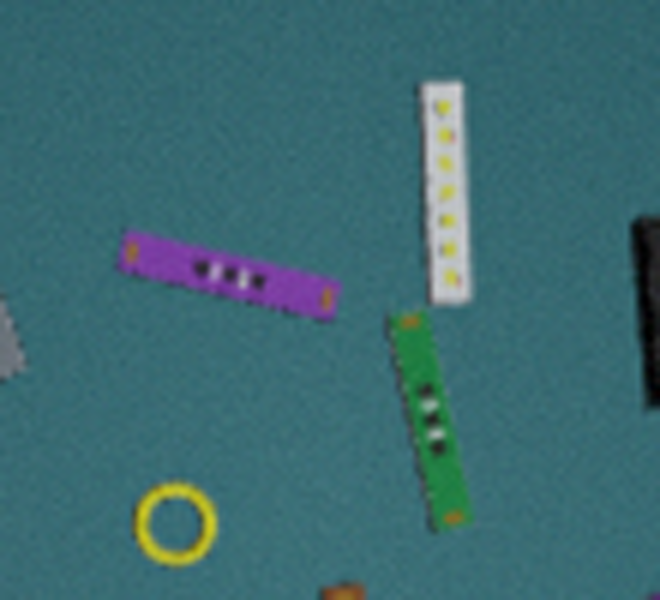

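The crops confirm two green boards, two white LED bars with LEDs up, and the plate. Next I'll measure them.

```bash
cat > h.py <<'E'
import cv2,numpy as np
from rig import manip
def depro(d,uv,z):
    uv=np.atleast_2d(uv).astype(float);R=np.array(d["R"]);t=np.array(d["t"])
    r=np.c_[(uv[:,0]-d["cx"])/d["fx"],(uv[:,1]-d["cy"])/d["fy"],np.ones(len(uv))]@R
    C=-R.T@t; s=(z-C[2])/r[:,2]; return C+r*s[:,None]
def proj(d,X):
    c=np.atleast_2d(X)@np.array(d["R"]).T+np.array(d["t"]); return np.c_[c[:,0]/c[:,2]*d["fx"]+d["cx"],c[:,1]/c[:,2]*d["fy"]+d["cy"]]
def mask(d,col):
    h=cv2.cvtColor(np.ascontiguousarray(d["color"]),cv2.COLOR_RGB2HSV);H,S,V=[h[...,i].astype(int) for i in range(3)]
    if col=="g": m=(H>50)&(H<78)&(S>120)&(V>60)
    if col=="w": m=((S<45)&(V>130))|((H>18)&(H<35)&(S>60)&(V>130))
    if col=="p": m=(S<50)&(V>85)&(V<200)
    return cv2.morphologyEx(m.astype(np.uint8),cv2.MORPH_CLOSE,np.ones((5,5)))
def bars(d,col,z,lo=(0.2,-0.55),hi=(0.85,0.55),amin=60):
    n,l,st,c=cv2.connectedComponentsWithStats(mask(d,col));o=[]
    for i in range(1,n):
        if st[i,4]<amin or st[i,4]>5000: continue
        v,u=np.nonzero(l==i); P=depro(d,np.c_[u,v],z)[:,:2]
        m=P.mean(0)
        if not(lo[0]<m[0]<hi[0] and lo[1]<m[1]<hi[1]): continue
        (cx,cy),(w,h),a=cv2.minAreaRect((P*1000).astype(np.float32))
        e=np.linalg.eigh(np.cov((P-m).T))[1][:,1]; ang=np.arctan2(e[1],e[0])
        ang=(ang+np.pi/2)%np.pi-np.pi/2
        o.append((m.round(4),np.round([cx,cy,w,h],1),round(float(ang),3),st[i,4]))
    return o
E
python3 - <<'E'
from h import *
for n in("top","scene"):
    d=manip.get_image(n)
    for col,z in(("g",.016),("g",.026),("w",.0165),("p",.01)):
        print(n,col,z)
        for b in bars(d,col,z): print("  ",*b)
E
```

```text
top g 0.016
   [0.6095 0.3646] [609.4 364.9  23.8 132.6] -0.135 217
   [ 0.5375 -0.024 ] [536.8 -23.8 133.1  25.3] 0.343 212
   [0.5103 0.0509] [510.5  50.8 136.2  23.9] 0.349 225
   [ 0.4371 -0.3409] [ 437.6 -340.5  137.4   23.8] 0.193 229
top g 0.026
   [0.6085 0.3626] [608.4 362.9  23.7 131.9] -0.135 217
   [ 0.5369 -0.024 ] [536.2 -23.8 132.4  25.1] 0.343 212
   [0.5099 0.0505] [510.1  50.4 135.5  23.8] 0.349 225
   [ 0.437  -0.3392] [ 437.6 -338.8  136.7   23.7] 0.193 229
top w 0.0165
   [0.7454 0.2465] [744.7 245.   34.4  34.6] 0.606 84
   [ 0.5802 -0.354 ] [ 579.6 -354.2  137.4   24.9] 0.012 239
   [0.4279 0.3426] [428.8 344.3  22.6 135.9] -0.013 225
   [ 0.3753 -0.1785] [ 374.6 -179.3   45.3   45.1] -0.777 70
top p 0.01
   [0.7416 0.2311] [742.1 235.   91.4  40.5] 1.36 206
   [ 0.58   -0.3546] [ 580.  -354.8  138.    27.1] 0.015 265
   [0.5231 0.0112] [522.8  12.8 156.4 156.3] 1.366 1090
   [0.4276 0.3421] [428.8 343.6  26.5 136.4] -0.017 262
scene g 0.016
   [0.6109 0.3633] [608.7 363.5  22.5 136.2] -0.138 262
   [0.5071 0.054 ] [505.3  53.4 138.6  23. ] 0.349 279
   [ 0.535
[... 250 characters left out ...]
47] [538.2 -25.6 134.7  23. ] 0.343 302
   [ 0.4497 -0.341 ] [ 447.1 -341.5  133.    21.9] 0.195 318
scene w 0.0165
   [0.4318 0.341 ] [430.6 340.5  28.2 142.1] -0.014 269
   [ 0.3771 -0.1798] [ 377.1 -180.    52.1   47.9] 0.57 123
   [0.7453 0.2454] [745.1 245.8  53.3  40.6] -1.534 192
   [ 0.5856 -0.3552] [ 583.3 -355.2  141.7   27.4] 0.015 500
scene p 0.01
   [0.4304 0.3439] [429.7 343.2  31.3 149.9] -0.027 301
   [0.603  0.3592] [601.9 362.1  22.1  62.3] -0.11 61
   [0.5311 0.0094] [524.9  11.6 157.1 158. ] -1.523 1820
   [0.7402 0.2314] [742.1 234.9  91.3  47.4] 1.404 363
   [ 0.5762 -0.3529] [ 577.7 -354.8   51.   158.7] -0.042 396
   [0.7403 0.0378] [740.6  37.7  86.1  14.4] -0.015 87
```

Emit:
{"op": "move_arm", "data": {
  "series": [
    [[0.02,0.018,-0.012,0,0,-0.023,0.05],[0.02,0.018,-0.012,0,0,-0.023,0.05],[0.02,0.018,-0.012,0,0,-0.023,0.05],[0.02,0.018,-0.012,0,0,-0.023,0.05],[0.02,0.018,-0.012,0,0,-0.023,0.05],[0.02,0.018,-0.012,0,0,-0.023,0.05],[0.02,0.018,-0.012,0,0,-0.023,0.05],[0.02,0.018,-0.012,0,0,-0.023,0.05],[0.02,0.018,-0.012,0,0,-0.023,0.05],[0.02,0.018,-0.012,0,0,-0.023,0.05],[0,0,0,0,0,0,0.05],[0,0,0,0,0,0,0.05]]
  ],
  "newtons": 40
}}

```text
clock: 1.2
position: [0.4372, -0.3426, 0.1214]
ee_rot: [-0.001, 0.995, 0.099, -0.001]
contact_force: [0.6, 0.2, 0.2]
width: 0.0499
```

```bash
cat >> h.py <<'E'
def go(x,y,z,psi):
    s=manip.get_state();p=np.array(s["position"]);w,a,b,c=s["ee_rot"]
    R=cv2.Rodrigues(np.zeros(3))[0]
    from scipy.spatial.transform import Rotation as Ro
    R=Ro.from_quat([a,b,c,w]).as_matrix(); cur=np.arctan2(R[1,0],R[0,0])
    dpsi=(psi-cur+np.pi)%(2*np.pi)-np.pi
    print("t",round(s["clock"],2),"pos",p.round(4),"psi",round(cur,3),"tilt",R[:2,2].round(4),"w",round(s["width"],4),"F",np.round(s["contact_force"],1),"q6",round(s["qpos"][5],2),"-> d",(np.array([x,y,z])-p).round(4),"turn",round(dpsi,3))
E
python3 -c "
from h import *
go(.4378,-.3408,.014,.194)
cv2.imwrite('pics/a.png',manip.get_image('scene')['color'][150:300,130:330,::-1].repeat(4,0).repeat(4,1))"
```

```text
t 1.2 pos [ 0.4372 -0.3426  0.1214] psi 0.198 tilt [-0.0018  0.0012] w 0.0499 F [0.6 0.2 0.2] q6 0.58 -> d [ 0.0006  0.0018 -0.1074] turn -0.004
```

Emit:
{"op": "move_arm", "data": {
  "series": [
    [[0,0.001,-0.03,0,0,-0.004,0.05],[0,0.001,-0.03,0,0,0,0.05],[0.0005,0,-0.02,0,0,0,0.05],[0,0,0,0,0,0,0.05]]
  ]
}}

```text
clock: 1.58
position: [0.4346, -0.341, 0.0393]
ee_rot: [-0.003, 0.996, 0.095, -0.002]
contact_force: [-1.3, 0.6, -0.3]
width: 0.0498
```

```bash
python3 -c "
from h import *
go(.4378,-.3408,.014,.194)
for n,c in(('scene',(150,300,130,330)),('top',(150,300,330,530))):
  cv2.imwrite('pics/b_%s.png'%n,np.ascontiguousarray(manip.get_image(n)['color'][c[0]:c[1],c[2]:c[3],::-1]).repeat(4,0).repeat(4,1))"
```

```text
t 1.58 pos [ 0.4346 -0.341   0.0393] psi 0.19 tilt [-0.0054  0.0046] w 0.0498 F [-1.3  0.6 -0.3] q6 0.59 -> d [ 0.0032  0.0002 -0.0253] turn 0.004
```

View pics/b_scene.png

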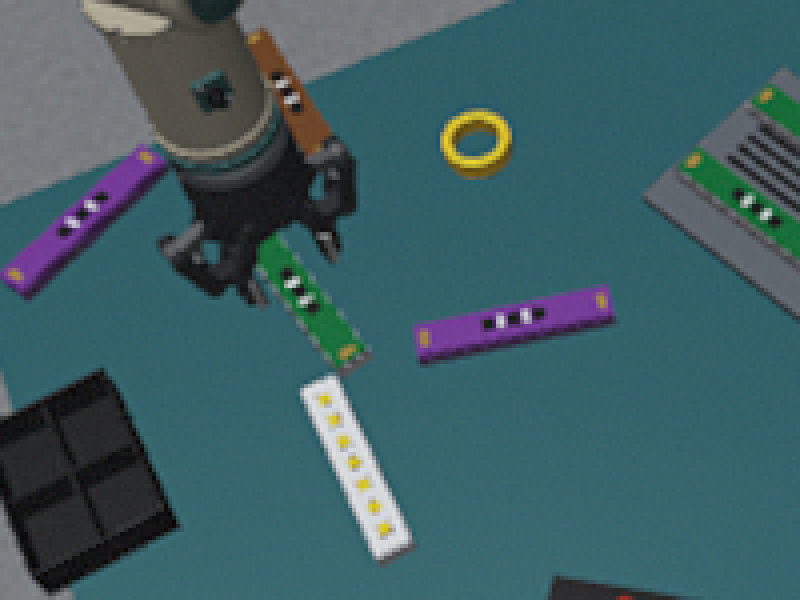

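View pics/b_top.png

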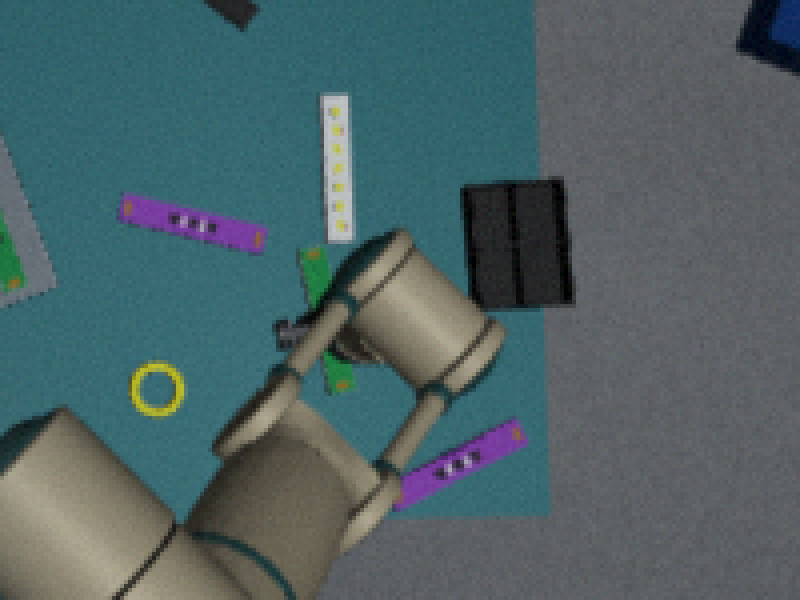

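The jaws straddle the correct green bar, with the scene-crop fingertips at about (255,295) and (330,250). I'll continue the descent.

Emit:
{"op": "move_arm", "data": {
  "series": [
    [[0.001,0,-0.013,0,0,0,0.05],[0,0,-0.012,0,0,0,0.05],[0,0,0,0,0,0,0.05],[0,0,0,0,0,0,0.05]]
  ]
}}

```text
clock: 2.02
position: [0.4389, -0.343, 0.0187]
ee_rot: [0.001, 0.995, 0.095, 0.001]
contact_force: [0.1, 0.3, -0.3]
width: 0.05
```

```bash
python3 -c "
from h import *
go(.4378,-.3408,.014,.194)"
```

```text
t 2.02 pos [ 0.4389 -0.343   0.0187] psi 0.19 tilt [ 0.0014 -0.0017] w 0.05 F [ 0.1  0.3 -0.3] q6 0.59 -> d [-0.0011  0.0022 -0.0047] turn 0.004
```

Emit:
{"op": "move_arm", "data": {
  "series": [
    [[-0.001,0.002,-0.003,0,0,0.004,0.05],[0,0,0,0,0,0,0.05],[0,0,0,0,0,0,0.02],[0,0,0,0,0,0,0.015],[0,0,0,0,0,0,0.015],[0,0,0,0,0,0,0.015],[0,0,0,0,0,0,0.015]]
  ]
}}

```text
clock: 2.6
position: [0.438, -0.3405, 0.0152]
ee_rot: [0.001, 0.995, 0.097, 0.0]
contact_force: [-0.4, -0.2, 5.9]
width: 0.0252
```

```bash
python3 -c "
from h import *
go(.4378,-.3408,.014,.194)"
```

```text
t 2.6 pos [ 0.438  -0.3405  0.0152] psi 0.195 tilt [ 0.0011 -0.0013] w 0.0252 F [-0.4 -0.2  5.9] q6 0.59 -> d [-0.0002 -0.0003 -0.0012] turn -0.001
```

Emit:
{"op": "move_arm", "data": {
  "series": [
    [[0,0,0.015,0,0,0,0.015],[0,0,0.03,0,0,0,0.015],[0,0,0.03,0,0,0,0.015],[0,0,0.03,0,0,0,0.015],[0.0077,0.023,0,0,0,0.108,0.015],[0.0077,0.023,0,0,0,0.108,0.015],[0.0077,0.023,0,0,0,0.108,0.015],[0.0077,0.023,0,0,0,0.108,0.015],[0.0077,0.023,0,0,0,0.108,0.015],[0.0077,0.023,0,0,0,0.108,0.015],[0.0077,0.023,0,0,0,0.108,0.015],[0.0077,0.023,0,0,0,0.108,0.015],[0.0077,0.023,0,0,0,0.108,0.015],[0.0077,0.023,0,0,0,0.108,0.015],[0.0077,0.023,0,0,0,0.108,0.015],[0.0077,0.023,0,0,0,0.108,0.015],[0.0077,0.023,0,0,0,0.108,0.015],[0.0077,0.023,0,0,0,0.108,0.015],[0.0077,0.023,0,0,0,0.108,0.015],[0.0077,0.022,0,0,0,0.102,0.015]]
  ]
}}

```text
clock: 4.27
position: [0.5604, 0.0285, 0.1188]
ee_rot: [-0.001, 0.573, 0.82, -0.0]
contact_force: [0.8, -0.9, -1.0]
width: 0.0248
```

Emit:
{"op": "move_arm", "data": {
  "series": [
    [[0,0,0,0,0,0,0.015],[0,0,0,0,0,0,0.015],[0,0,0,0,0,0,0.015]]
  ]
}}

```text
clock: 4.52
position: [0.56, 0.0268, 0.1188]
ee_rot: [-0.0, 0.575, 0.818, -0.001]
contact_force: [0.4, 0.3, -1.1]
width: 0.025
```

```bash
python3 -c "
from h import *
go(.5614,.0261,.041,1.917)
for n,c in(('scene',(140,260,240,400)),('top',(150,270,240,400))):
  cv2.imwrite('pics/c_%s.png'%n,np.ascontiguousarray(manip.get_image(n)['color'][c[0]:c[1],c[2]:c[3],::-1]).repeat(4,0).repeat(4,1))"
```

```text
t 4.52 pos [0.56   0.0268 0.1188] psi 1.916 tilt [-0.0014 -0.0005] w 0.025 F [ 0.4  0.3 -1.1] q6 -0.42 -> d [ 0.0014 -0.0007 -0.0778] turn 0.001
```

View pics/c_scene.png

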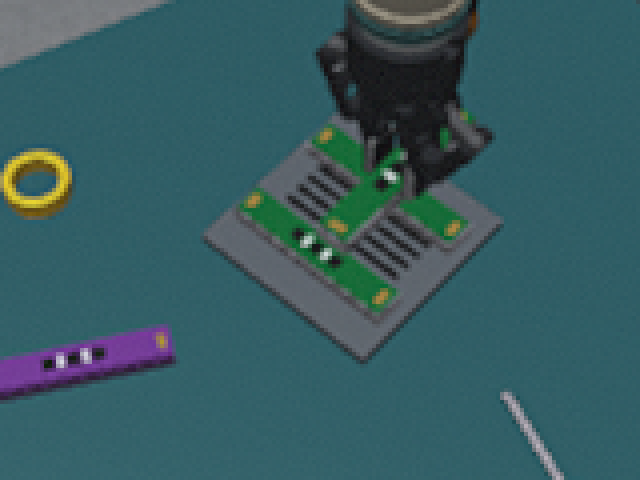

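View pics/c_top.png

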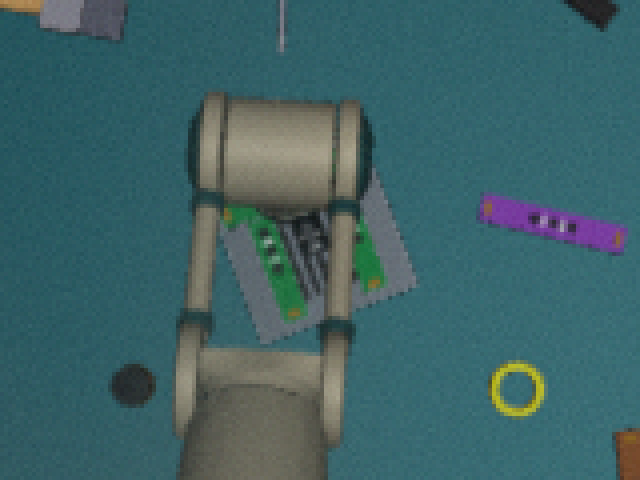

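The bar is held level and square to the pair. I'll lower it.

Emit:
{"op": "move_arm", "data": {
  "series": [
    [[0.001,0,-0.02,0,0,0,0.015],[0,0,-0.025,0,0,0,0.015],[0,-0.0005,-0.015,0,0,0,0.015],[0,0,-0.01,0,0,0,0.015],[0,0,0,0,0,0,0.015],[0,0,0,0,0,0,0.015],[0,0,-0.002,0,0,0,0.015],[0,0,0,0,0,0,0.015]]
  ]
}}

```text
clock: 5.28
position: [0.5625, 0.0263, 0.0482]
ee_rot: [0.001, 0.575, 0.818, 0.001]
contact_force: [0.6, 0.1, -1.2]
width: 0.0247
```

```bash
python3 -c "
from h import *
go(.5614,.0261,.041,1.917)"
```

```text
t 5.28 pos [0.5625 0.0263 0.0482] psi 1.916 tilt [ 0.0021 -0.0001] w 0.0247 F [ 0.6  0.1 -1.2] q6 -0.42 -> d [-0.0011 -0.0002 -0.0072] turn 0.001
```

Emit:
{"op": "move_arm", "data": {
  "series": [
    [[0,0,-0.003,0,0,0,0.015],[0,0,-0.002,0,0,0,0.015],[0,0,-0.001,0,0,0,0.015],[0,0,0,0,0,0,0.015],[0,0,0,0,0,0,0.015]]
  ]
}}

```text
clock: 5.7
position: [0.5617, 0.0266, 0.0413]
ee_rot: [0.0, 0.575, 0.818, 0.0]
contact_force: [-0.6, 0.3, -1.2]
width: 0.0249
```

```bash
python3 -c "
from h import *
go(.5614,.0261,.041,1.917)"
```

```text
t 5.7 pos [0.5617 0.0266 0.0413] psi 1.917 tilt [0.0001 0.    ] w 0.0249 F [-0.6  0.3 -1.2] q6 -0.42 -> d [-0.0003 -0.0005 -0.0003] turn 0.0
```

Emit:
{"op": "move_arm", "data": {
  "series": [
    [[0,0,-0.001,0,0,0,0.015],[0,0,0,0,0,0,0.015]]
  ]
}}

```text
clock: 5.87
position: [0.5618, 0.0266, 0.0411]
ee_rot: [0.0, 0.575, 0.818, 0.0]
contact_force: [-1.0, 0.2, 5.5]
width: 0.0253
```

Emit:
{"op": "move_arm", "data": {
  "series": [
    [[0,0,-0.001,0,0,0,0.015],[0,0,0,0,0,0,0.015]]
  ]
}}

```text
clock: 6.03
position: [0.5618, 0.0266, 0.0411]
ee_rot: [0.0, 0.575, 0.818, 0.0]
contact_force: [-3.5, 0.2, 10.8]
width: 0.0249
```

Contact is confirmed at TCP z = 0.041, as expected. I'll release and rise, then check.

Emit:
{"op": "move_arm", "data": {
  "series": [
    [[0,0,0.001,0,0,0,0.028],[0,0,0,0,0,0,0.04],[0,0,0,0,0,0,0.045],[0,0,0.01,0,0,0,0.045],[0,0,0.025,0,0,0,0.045],[0,0,0.03,0,0,0,0.045],[0,0,0.02,0,0,0,0.045]]
  ]
}}

```text
clock: 6.62
position: [0.5625, 0.0265, 0.1278]
ee_rot: [0.001, 0.575, 0.818, 0.001]
contact_force: [0.7, -0.0, 0.3]
width: 0.0452
```

```bash
python3 -c "
from h import *
go(.6093,.3643,.12,3.006)
for n,c in(('scene',(140,260,240,400)),):
  cv2.imwrite('pics/d_%s.png'%n,np.ascontiguousarray(manip.get_image(n)['color'][c[0]:c[1],c[2]:c[3],::-1]).repeat(4,0).repeat(4,1))"
```

```text
t 6.62 pos [0.5625 0.0265 0.1278] psi 1.917 tilt [ 0.0022 -0.0001] w 0.0452 F [ 0.7 -0.   0.3] q6 -0.42 -> d [ 0.0468  0.3378 -0.0078] turn 1.089
```

View pics/d_scene.png

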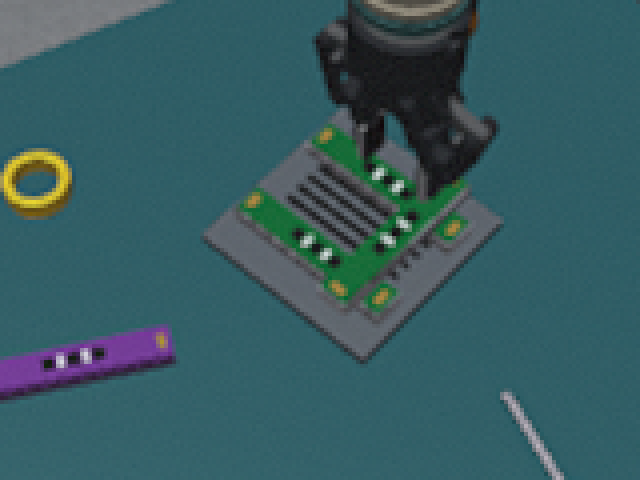

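The first green lies square across the pair. Next is the left green.

Emit:
{"op": "move_arm", "data": {
  "series": [
    [[0.0047,0.0338,0,0,0,0.109,0.05],[0.0047,0.0338,0,0,0,0.109,0.05],[0.0047,0.0338,0,0,0,0.109,0.05],[0.0047,0.0338,0,0,0,0.109,0.05],[0.0047,0.0338,0,0,0,0.109,0.05],[0.0047,0.0338,0,0,0,0.109,0.05],[0.0047,0.0338,0,0,0,0.109,0.05],[0.0047,0.0338,0,0,0,0.109,0.05],[0.0047,0.0338,0,0,0,0.109,0.05],[0.0045,0.0336,0,0,0,0.108,0.05],[0,0,-0.03,0,0,0,0.05],[0,0,-0.03,0,0,0,0.05],[0,0,0,0,0,0,0.05],[0,0,0,0,0,0,0.05],[0,0,0,0,0,0,0.05]]
  ]
}}

```text
clock: 7.92
position: [0.6093, 0.3644, 0.0665]
ee_rot: [0.001, 0.068, 0.998, 0.0]
contact_force: [0.1, 0.5, 0.9]
width: 0.0498
```

```bash
python3 -c "
from h import *
go(.6093,.3643,.0145,3.006)
for n,c in(('scene',(110,230,380,540)),):
  cv2.imwrite('pics/e_%s.png'%n,np.ascontiguousarray(manip.get_image(n)['color'][c[0]:c[1],c[2]:c[3],::-1]).repeat(4,0).repeat(4,1))"
```

```text
t 7.92 pos [0.6093 0.3644 0.0665] psi 3.005 tilt [0.0013 0.0007] w 0.0498 F [0.1 0.5 0.9] q6 -0.99 -> d [ 0.     -0.0001 -0.052 ] turn 0.001
```

View pics/e_scene.png

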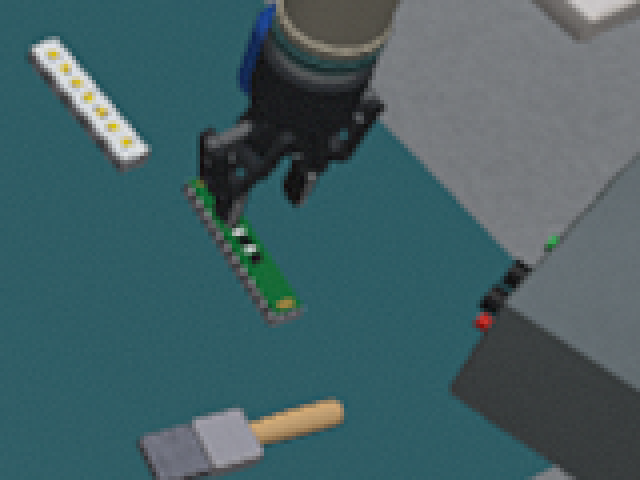

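Emit:
{"op": "move_arm", "data": {
  "series": [
    [[0,0,-0.025,0,0,0,0.05],[0,0,-0.015,0,0,0,0.05],[0,0,-0.008,0,0,0,0.05],[0,0,-0.002,0,0,0,0.05],[0,0,0,0,0,0,0.05],[0,0,0,0,0,0,0.05]]
  ]
}}

```text
clock: 8.47
position: [0.6096, 0.3647, 0.0169]
ee_rot: [0.001, 0.068, 0.998, 0.001]
contact_force: [0.5, 0.4, -0.2]
width: 0.0497
```

```bash
python3 -c "
from h import *
go(.6093,.3643,.0145,3.006)
for n,c in(('scene',(110,230,380,540)),):
  cv2.imwrite('pics/f_%s.png'%n,np.ascontiguousarray(manip.get_image(n)['color'][c[0]:c[1],c[2]:c[3],::-1]).repeat(4,0).repeat(4,1))"
```

```text
t 8.47 pos [0.6096 0.3647 0.0169] psi 3.005 tilt [0.0024 0.0013] w 0.0497 F [ 0.5  0.4 -0.2] q6 -0.99 -> d [-0.0003 -0.0004 -0.0024] turn 0.001
```

View pics/f_scene.png

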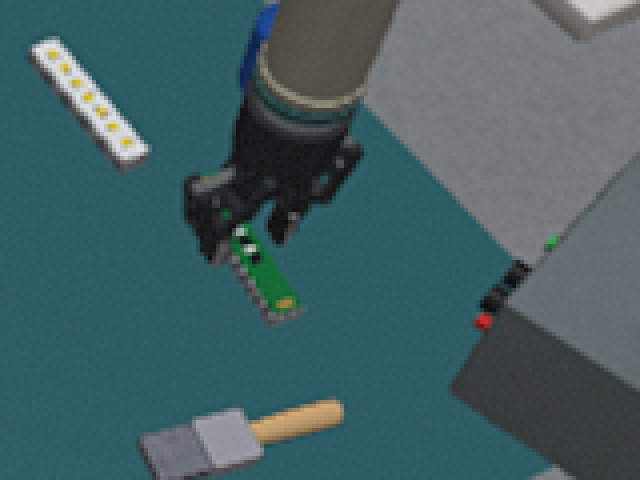

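The bar sits between the jaws. I'll lower 2 mm and close.

Emit:
{"op": "move_arm", "data": {
  "series": [
    [[0,0,-0.0015,0,0,0,0.05],[0,0,0,0,0,0,0.02],[0,0,0,0,0,0,0.015],[0,0,0,0,0,0,0.015],[0,0,0,0,0,0,0.015],[0,0,0,0,0,0,0.015]]
  ]
}}

```text
clock: 9.02
position: [0.6089, 0.3646, 0.0145]
ee_rot: [0.001, 0.068, 0.998, 0.0]
contact_force: [0.2, -0.3, 4.6]
width: 0.0248
```

```bash
python3 -c "
from h import *
go(.4862,-.0011,.12,1.917)"
```

```text
t 9.02 pos [0.6089 0.3646 0.0145] psi 3.006 tilt [0.0011 0.0007] w 0.0248 F [ 0.2 -0.3  4.6] q6 -0.99 -> d [-0.1227 -0.3657  0.1055] turn -1.089
```

Emit:
{"op": "move_arm", "data": {
  "series": [
    [[0,0,0.015,0,0,0,0.015],[0,0,0.03,0,0,0,0.015],[0,0,0.03,0,0,0,0.015],[0,0,0.03,0,0,0,0.015],[-0.0102,-0.0305,0,0,0,-0.0908,0.015],[-0.0102,-0.0305,0,0,0,-0.0908,0.015],[-0.0102,-0.0305,0,0,0,-0.0908,0.015],[-0.0102,-0.0305,0,0,0,-0.0908,0.015],[-0.0102,-0.0305,0,0,0,-0.0908,0.015],[-0.0102,-0.0305,0,0,0,-0.0908,0.015],[-0.0102,-0.0305,0,0,0,-0.0908,0.015],[-0.0102,-0.0305,0,0,0,-0.0908,0.015],[-0.0102,-0.0305,0,0,0,-0.0908,0.015],[-0.0102,-0.0305,0,0,0,-0.0908,0.015],[-0.0102,-0.0305,0,0,0,-0.0908,0.015],[-0.0102,-0.0305,0,0,0,-0.0908,0.015],[0,0,0,0,0,0,0.015],[0,0,0,0,0,0,0.015],[0,0,0,0,0,0,0.015]]
  ]
}}

```text
clock: 10.6
position: [0.4861, -0.0014, 0.1187]
ee_rot: [-0.0, 0.575, 0.818, 0.0]
contact_force: [-0.6, 0.2, -1.0]
width: 0.0249
```

```bash
python3 -c "
from h import *
go(.4862,-.0011,.041,1.917)
for n,c in(('scene',(140,260,240,400)),):
  cv2.imwrite('pics/g_%s.png'%n,np.ascontiguousarray(manip.get_image(n)['color'][c[0]:c[1],c[2]:c[3],::-1]).repeat(4,0).repeat(4,1))"
```

```text
t 10.6 pos [ 0.4861 -0.0014  0.1187] psi 1.916 tilt [0.0001 0.0007] w 0.0249 F [-0.6  0.2 -1. ] q6 -0.49 -> d [ 0.0001  0.0003 -0.0777] turn 0.001
```

View pics/g_scene.png

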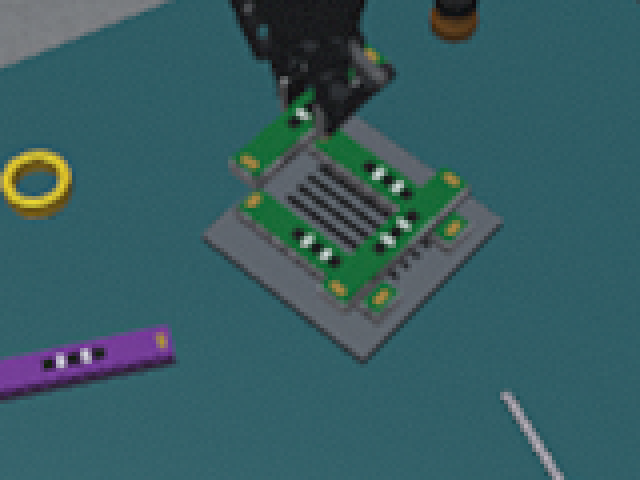

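Emit:
{"op": "move_arm", "data": {
  "series": [
    [[0,0,-0.02,0,0,0,0.015],[0,0,-0.025,0,0,0,0.015],[0,0,-0.015,0,0,0,0.015],[0,0,-0.01,0,0,0,0.015],[0,0,-0.004,0,0,0,0.015],[0,0,-0.002,0,0,0,0.015],[0,0,0,0,0,0,0.015],[0,0,0,0,0,0,0.015]]
  ]
}}

```text
clock: 11.32
position: [0.4868, -0.0012, 0.0433]
ee_rot: [0.001, 0.575, 0.818, 0.0]
contact_force: [-0.4, 0.4, -0.5]
width: 0.0248
```

Emit:
{"op": "move_arm", "data": {
  "series": [
    [[0,0,-0.001,0,0,0,0.015],[0,0,0,0,0,0,0.015]]
  ]
}}

```text
clock: 11.48
position: [0.4866, -0.0016, 0.0424]
ee_rot: [0.001, 0.575, 0.818, 0.0]
contact_force: [-0.2, 0.2, -2.2]
width: 0.0251
```

Emit:
{"op": "move_arm", "data": {
  "series": [
    [[0,0,-0.001,0,0,0,0.015],[0,0,0,0,0,0,0.015]]
  ]
}}

```text
clock: 11.65
position: [0.4862, -0.0017, 0.041]
ee_rot: [0.0, 0.575, 0.818, 0.0]
contact_force: [-0.7, -0.1, -0.7]
width: 0.0249
```

Emit:
{"op": "move_arm", "data": {
  "series": [
    [[0,0,-0.001,0,0,0,0.015],[0,0,0,0,0,0,0.015]]
  ]
}}

```text
clock: 11.82
position: [0.4863, -0.0017, 0.0404]
ee_rot: [0.0, 0.575, 0.818, 0.0]
contact_force: [-1.2, 0.0, 3.6]
width: 0.0242
```

The bar is in contact. I'll release and rise, then inspect the layer with the arm clear over the left white.

Emit:
{"op": "move_arm", "data": {
  "series": [
    [[0,0,0,0,0,0,0.028],[0,0,0,0,0,0,0.04],[0,0,0,0,0,0,0.045],[0,0,0.01,0,0,0,0.045],[0,0,0.025,0,0,0,0.045],[0,0,0.03,0,0,0,0.045],[0,0,0.02,0,0,0,0.045],[0,0,0,0,0,0,0.045],[0,0,0,0,0,0,0.05]]
  ]
}}

```text
clock: 12.57
position: [0.4868, -0.0017, 0.1258]
ee_rot: [0.001, 0.575, 0.818, 0.001]
contact_force: [-0.8, 0.4, -0.4]
width: 0.0501
```

```bash
python3 -c "
from h import *
go(.4288,.3430,.12,3.128)
for n,c in(('scene',(140,260,240,400)),):
  cv2.imwrite('pics/i_%s.png'%n,np.ascontiguousarray(manip.get_image(n)['color'][c[0]:c[1],c[2]:c[3],::-1]).repeat(4,0).repeat(4,1))"
```

```text
t 12.57 pos [ 0.4868 -0.0017  0.1258] psi 1.916 tilt [ 0.0029 -0.0004] w 0.0501 F [-0.8  0.4 -0.4] q6 -0.49 -> d [-0.058   0.3447 -0.0058] turn 1.212
```

View pics/i_scene.png

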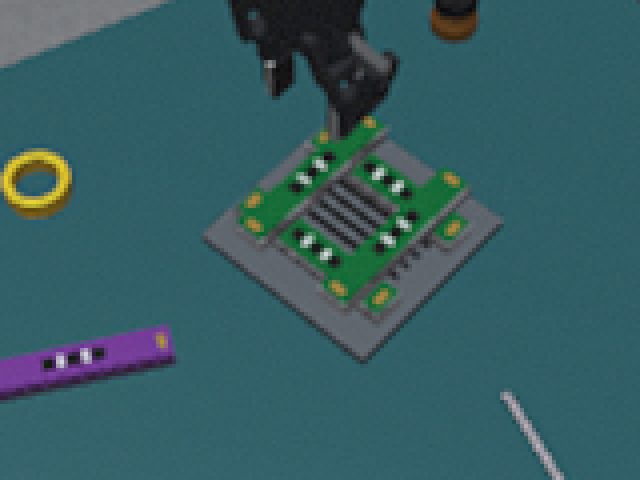

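Both greens are square on the pair. Now the left white strip.

Emit:
{"op": "move_arm", "data": {
  "series": [
    [[-0.0053,0.0313,0,0,0,0.11,0.05],[-0.0053,0.0313,0,0,0,0.11,0.05],[-0.0053,0.0313,0,0,0,0.11,0.05],[-0.0053,0.0313,0,0,0,0.11,0.05],[-0.0053,0.0313,0,0,0,0.11,0.05],[-0.0053,0.0313,0,0,0,0.11,0.05],[-0.0053,0.0313,0,0,0,0.11,0.05],[-0.0053,0.0313,0,0,0,0.11,0.05],[-0.0053,0.0313,0,0,0,0.11,0.05],[-0.0053,0.0313,0,0,0,0.11,0.05],[-0.005,0.0315,0,0,0,0.112,0.05],[0,0,-0.03,0,0,0,0.05],[0,0,-0.03,0,0,0,0.05],[0,0,0,0,0,0,0.05],[0,0,0,0,0,0,0.05],[0,0,0,0,0,0,0.05]]
  ]
}}

```text
clock: 13.95
position: [0.4282, 0.3426, 0.0648]
ee_rot: [-0.0, 0.007, 1.0, -0.0]
contact_force: [0.9, 0.2, -0.4]
width: 0.0499
```

```bash
python3 -c "
from h import *
go(.4288,.3430,.0145,3.128)
d=manip.get_image('scene')
for b in bars(d,'w',.0165): print(*b)
d=manip.get_image('top')
for b in bars(d,'g',.042): print(*b)
cv2.imwrite('pics/j.png',np.ascontiguousarray(manip.get_image('top')['color'][140:260,240:400,::-1]).repeat(4,0).repeat(4,1))"
```

```text
t 13.95 pos [0.4282 0.3426 0.0648] psi 3.128 tilt [-0.0007 -0.0003] w 0.0499 F [ 0.9  0.2 -0.4] q6 -1.01 -> d [ 0.0006  0.0004 -0.0503] turn 0.0
[0.4408 0.3397] [430.6 340.5  28.2 142.1] 0.036 226
[ 0.3767 -0.1799] [ 377.1 -180.    52.1   47.9] 0.432 125
[0.7454 0.2456] [745.4 247.   51.   40.5] -1.552 190
[ 0.5856 -0.3552] [ 583.3 -355.2  141.7   27.4] 0.015 500
[0.5221 0.0136] [521.2  13.5 133.1 135.9] 1.434 769
```

View pics/j.png

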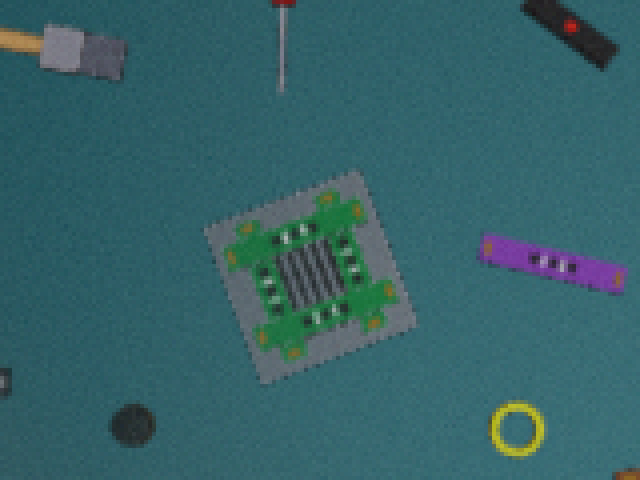

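The layer is square and centred in the top view. I'll descend on the white strip.

Emit:
{"op": "move_arm", "data": {
  "series": [
    [[0.0005,0,-0.025,0,0,0,0.05],[0,0,-0.015,0,0,0,0.05],[0,0,-0.008,0,0,0,0.05],[0,0,-0.001,0,0,0,0.05],[0,0,0,0,0,0,0.05],[0,0,0,0,0,0,0.05]]
  ]
}}

```text
clock: 14.6
position: [0.4295, 0.3433, 0.0169]
ee_rot: [0.001, 0.007, 1.0, 0.001]
contact_force: [0.3, 0.9, 0.2]
width: 0.0501
```

```bash
python3 -c "
from h import *
go(.4288,.3430,.0145,3.128)
cv2.imwrite('pics/k.png',np.ascontiguousarray(manip.get_image('scene')['color'][80:200,330:490,::-1]).repeat(4,0).repeat(4,1))"
```

```text
t 14.6 pos [0.4295 0.3433 0.0169] psi 3.128 tilt [0.0019 0.0012] w 0.0501 F [0.3 0.9 0.2] q6 -1.01 -> d [-0.0007 -0.0003 -0.0024] turn 0.0
```

View pics/k.png

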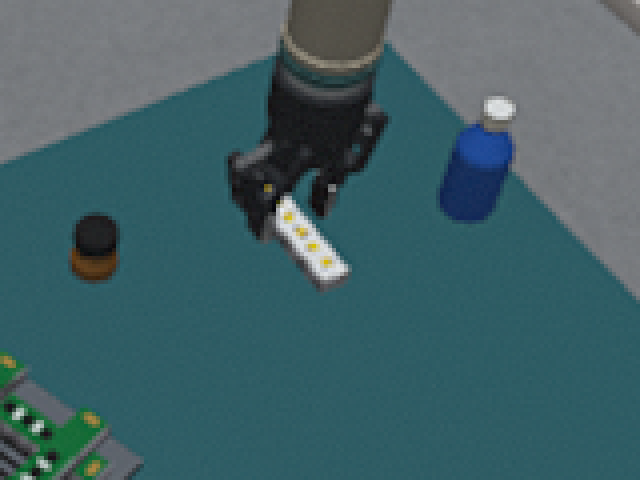

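Emit:
{"op": "move_arm", "data": {
  "series": [
    [[-0.0005,0,-0.0015,0,0,0,0.05],[0,0,0,0,0,0,0.02],[0,0,0,0,0,0,0.015],[0,0,0,0,0,0,0.015],[0,0,0,0,0,0,0.015],[0,0,0,0,0,0,0.015]]
  ]
}}

```text
clock: 15.15
position: [0.4284, 0.3431, 0.0149]
ee_rot: [0.0, 0.007, 1.0, 0.0]
contact_force: [-0.4, 0.1, 5.7]
width: 0.0248
```

```bash
python3 -c "
from h import *
go(.5102,.0501,.13,3.488)"
```

```text
t 15.15 pos [0.4284 0.3431 0.0149] psi 3.128 tilt [0.0008 0.0006] w 0.0248 F [-0.4  0.1  5.7] q6 -1.01 -> d [ 0.0818 -0.293   0.1151] turn 0.36
```

Emit:
{"op": "move_arm", "data": {
  "series": [
    [[0,0,0.015,0,0,0,0.015],[0,0,0.03,0,0,0,0.015],[0,0,0.035,0,0,0,0.015],[0,0,0.035,0,0,0,0.015],[0.0074,-0.0266,0,0,0,0.0327,0.015],[0.0074,-0.0266,0,0,0,0.0327,0.015],[0.0074,-0.0266,0,0,0,0.0327,0.015],[0.0074,-0.0266,0,0,0,0.0327,0.015],[0.0074,-0.0266,0,0,0,0.0327,0.015],[0.0074,-0.0266,0,0,0,0.0327,0.015],[0.0074,-0.0266,0,0,0,0.0327,0.015],[0.0074,-0.0266,0,0,0,0.0327,0.015],[0.0074,-0.0266,0,0,0,0.0327,0.015],[0.0074,-0.0266,0,0,0,0.0327,0.015],[0.0074,-0.0266,0,0,0,0.0327,0.015],[0,0,0,0,0,0,0.015],[0,0,0,0,0,0,0.015],[0,0,0,0,0,0,0.015]]
  ]
}}

```text
clock: 16.65
position: [0.5088, 0.0505, 0.1288]
ee_rot: [-0.001, -0.172, 0.985, 0.001]
contact_force: [-0.5, -0.1, -1.7]
width: 0.0249
```

```bash
python3 -c "
from h import *
go(.5102,.0501,.057,3.488)
cv2.imwrite('pics/l.png',np.ascontiguousarray(manip.get_image('scene')['color'][140:260,240:400,::-1]).repeat(4,0).repeat(4,1))"
```

```text
t 16.65 pos [0.5088 0.0505 0.1288] psi -2.796 tilt [-0.0017  0.0008] w 0.0249 F [-0.5 -0.1 -1.7] q6 -1.95 -> d [ 0.0014 -0.0004 -0.0718] turn 0.001
```

View pics/l.png

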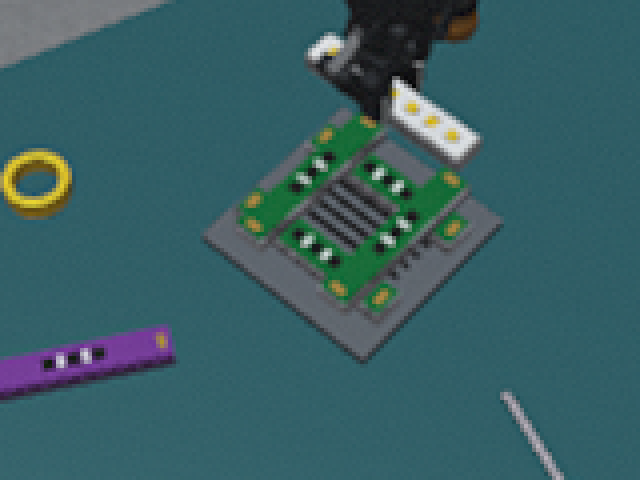

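Emit:
{"op": "move_arm", "data": {
  "series": [
    [[0.0005,0,-0.02,0,0,0,0.015],[0,0,-0.025,0,0,0,0.015],[0,0,-0.012,0,0,0,0.015],[0,0,-0.008,0,0,0,0.015],[0,0,-0.003,0,0,0,0.015],[0,0,0,0,0,0,0.015],[0,0,0,0,0,0,0.015]]
  ]
}}

```text
clock: 17.28
position: [0.5105, 0.0507, 0.0619]
ee_rot: [0.001, -0.173, 0.985, -0.0]
contact_force: [0.8, -0.2, -1.8]
width: 0.0247
```

Emit:
{"op": "move_arm", "data": {
  "series": [
    [[0,0,-0.002,0,0,0,0.015],[0,0,0,0,0,0,0.015]]
  ]
}}

```text
clock: 17.45
position: [0.5105, 0.0504, 0.0599]
ee_rot: [0.001, -0.172, 0.985, -0.0]
contact_force: [-0.2, 0.3, -1.3]
width: 0.0248
```

Emit:
{"op": "move_arm", "data": {
  "series": [
    [[0,0,-0.002,0,0,0,0.015],[0,0,0,0,0,0,0.015]]
  ]
}}

```text
clock: 17.62
position: [0.51, 0.0502, 0.0575]
ee_rot: [0.0, -0.172, 0.985, 0.0]
contact_force: [0.6, 0.2, -1.4]
width: 0.0248
```

Emit:
{"op": "move_arm", "data": {
  "series": [
    [[0,0,-0.001,0,0,0,0.015],[0,0,0,0,0,0,0.015]]
  ]
}}

```text
clock: 17.78
position: [0.5102, 0.0502, 0.0569]
ee_rot: [0.0, -0.172, 0.985, -0.0]
contact_force: [-1.6, 0.9, 3.3]
width: 0.0247
```

Contact at z = 0.057, as expected. I'll release and rise.

Emit:
{"op": "move_arm", "data": {
  "series": [
    [[0,0,0,0,0,0,0.028],[0,0,0,0,0,0,0.04],[0,0,0,0,0,0,0.045],[0,0,0.01,0,0,0,0.045],[0,0,0.025,0,0,0,0.045],[0,0,0.03,0,0,0,0.045],[0,0,0.01,0,0,0,0.045],[0,0,0,0,0,0,0.05],[0,0,0,0,0,0,0.05]]
  ]
}}

```text
clock: 18.53
position: [0.5101, 0.0503, 0.1318]
ee_rot: [0.001, -0.172, 0.985, -0.0]
contact_force: [0.7, 0.8, -0.7]
width: 0.0498
```

```bash
python3 -c "
from h import *
go(.5802,-.3543,.12,3.155)
cv2.imwrite('pics/m.png',np.ascontiguousarray(manip.get_image('scene')['color'][140:260,240:400,::-1]).repeat(4,0).repeat(4,1))"
```

```text
t 18.53 pos [0.5101 0.0503 0.1318] psi -2.795 tilt [0.0012 0.    ] w 0.0498 F [ 0.7  0.8 -0.7] q6 -1.95 -> d [ 0.0701 -0.4046 -0.0118] turn -0.333
```

View pics/m.png

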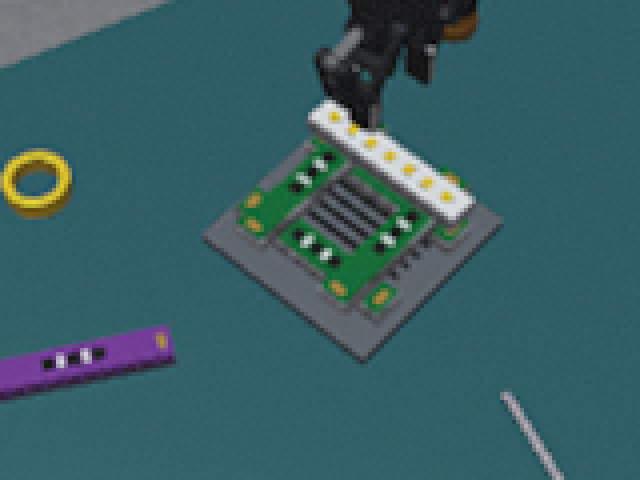

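Emit:
{"op": "move_arm", "data": {
  "series": [
    [[0.0054,-0.0311,0,0,0,-0.0256,0.05],[0.0054,-0.0311,0,0,0,-0.0256,0.05],[0.0054,-0.0311,0,0,0,-0.0256,0.05],[0.0054,-0.0311,0,0,0,-0.0256,0.05],[0.0054,-0.0311,0,0,0,-0.0256,0.05],[0.0054,-0.0311,0,0,0,-0.0256,0.05],[0.0054,-0.0311,0,0,0,-0.0256,0.05],[0.0054,-0.0311,0,0,0,-0.0256,0.05],[0.0054,-0.0311,0,0,0,-0.0256,0.05],[0.0054,-0.0311,0,0,0,-0.0256,0.05],[0.0054,-0.0311,0,0,0,-0.0256,0.05],[0.0054,-0.0311,0,0,0,-0.0256,0.05],[0.0054,-0.0311,0,0,0,-0.0256,0.05],[0,0,-0.03,0,0,0,0.05],[0,0,-0.035,0,0,0,0.05],[0,0,0,0,0,0,0.05],[0,0,0,0,0,0,0.05],[0,0,0,0,0,0,0.05]]
  ]
}}

```text
clock: 20.08
position: [0.5803, -0.3538, 0.0662]
ee_rot: [-0.0, -0.007, 1.0, 0.0]
contact_force: [1.0, -1.2, 0.6]
width: 0.0497
```

```bash
python3 -c "
from h import *
go(.5802,-.3543,.0145,3.155)
cv2.imwrite('pics/n.png',np.ascontiguousarray(manip.get_image('scene')['color'][190:310,150:310,::-1]).repeat(4,0).repeat(4,1))"
```

```text
t 20.08 pos [ 0.5803 -0.3538  0.0662] psi -3.128 tilt [-0.0006  0.0006] w 0.0497 F [ 1.  -1.2  0.6] q6 -2.23 -> d [-0.0001 -0.0005 -0.0517] turn -0.0
```

View pics/n.png

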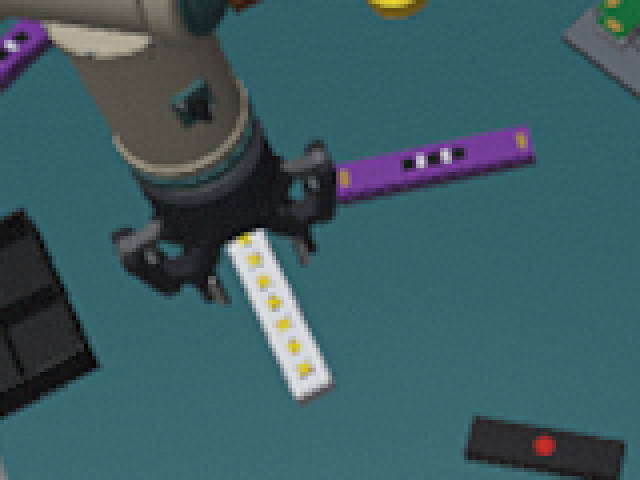

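Emit:
{"op": "move_arm", "data": {
  "series": [
    [[0,-0.0005,-0.025,0,0,0,0.05],[0,0,-0.015,0,0,0,0.05],[0,0,-0.009,0,0,0,0.05],[0,0,-0.001,0,0,0,0.05],[0,0,0,0,0,0,0.05],[0,0,0,0,0,0,0.05]]
  ]
}}

```text
clock: 20.63
position: [0.5812, -0.3551, 0.0179]
ee_rot: [0.001, -0.007, 1.0, -0.001]
contact_force: [-0.0, -0.9, -0.1]
width: 0.0503
```

```bash
python3 -c "
from h import *
go(.5802,-.3543,.0145,3.155)
cv2.imwrite('pics/o.png',np.ascontiguousarray(manip.get_image('scene')['color'][190:310,150:310,::-1]).repeat(4,0).repeat(4,1))"
```

```text
t 20.63 pos [ 0.5812 -0.3551  0.0179] psi -3.128 tilt [ 0.0022 -0.0016] w 0.0503 F [-0.  -0.9 -0.1] q6 -2.24 -> d [-0.001   0.0008 -0.0034] turn -0.0
```

View pics/o.png

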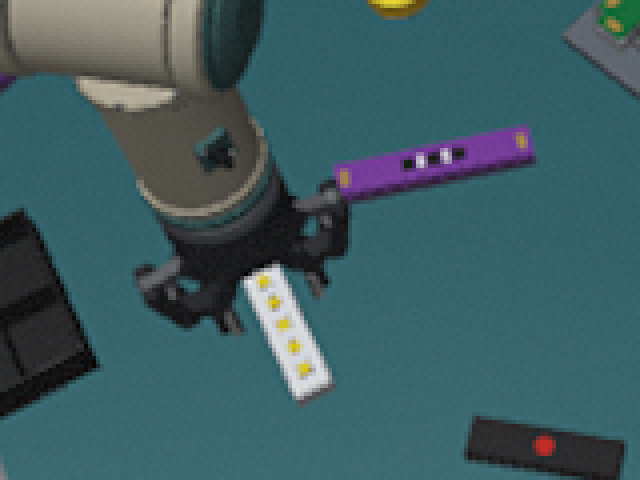

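Emit:
{"op": "move_arm", "data": {
  "series": [
    [[-0.0005,0.0005,-0.0025,0,0,0,0.05],[0,0,0,0,0,0,0.02],[0,0,0,0,0,0,0.015],[0,0,0,0,0,0,0.015],[0,0,0,0,0,0,0.015],[0,0,0,0,0,0,0.015]]
  ]
}}

```text
clock: 21.18
position: [0.58, -0.3543, 0.0144]
ee_rot: [0.0, -0.007, 1.0, -0.0]
contact_force: [-0.8, 0.2, 3.0]
width: 0.0249
```

```bash
python3 -c "
from h import *
go(.5374,-.0251,.13,3.488)"
```

```text
t 21.18 pos [ 0.58   -0.3543  0.0144] psi -3.128 tilt [ 0.0008 -0.0006] w 0.0249 F [-0.8  0.2  3. ] q6 -2.24 -> d [-0.0426  0.3292  0.1156] turn 0.333
```

Emit:
{"op": "move_arm", "data": {
  "series": [
    [[0,0,0.015,0,0,0,0.015],[0,0,0.03,0,0,0,0.015],[0,0,0.035,0,0,0,0.015],[0,0,0.035,0,0,0,0.015],[-0.0035,0.0274,0,0,0,0.0278,0.015],[-0.0035,0.0274,0,0,0,0.0278,0.015],[-0.0035,0.0274,0,0,0,0.0278,0.015],[-0.0035,0.0274,0,0,0,0.0278,0.015],[-0.0035,0.0274,0,0,0,0.0278,0.015],[-0.0035,0.0274,0,0,0,0.0278,0.015],[-0.0035,0.0274,0,0,0,0.0278,0.015],[-0.0035,0.0274,0,0,0,0.0278,0.015],[-0.0035,0.0274,0,0,0,0.0278,0.015],[-0.0035,0.0274,0,0,0,0.0278,0.015],[-0.0035,0.0274,0,0,0,0.0278,0.015],[-0.0035,0.0274,0,0,0,0.0278,0.015],[0,0,0,0,0,0,0.015],[0,0,0,0,0,0,0.015],[0,0,0,0,0,0,0.015]]
  ]
}}

```text
clock: 22.77
position: [0.5377, -0.0255, 0.1287]
ee_rot: [-0.0, -0.173, 0.985, -0.0]
contact_force: [-0.1, -1.5, -0.2]
width: 0.0251
```

```bash
python3 -c "
from h import *
go(.5374,-.0251,.057,3.488)
cv2.imwrite('pics/p.png',np.ascontiguousarray(manip.get_image('scene')['color'][140:260,240:400,::-1]).repeat(4,0).repeat(4,1))"
```

```text
t 22.77 pos [ 0.5377 -0.0255  0.1287] psi -2.794 tilt [-0.0001 -0.0005] w 0.0251 F [-0.1 -1.5 -0.2] q6 -2.09 -> d [-0.0003  0.0004 -0.0717] turn -0.001
```

View pics/p.png

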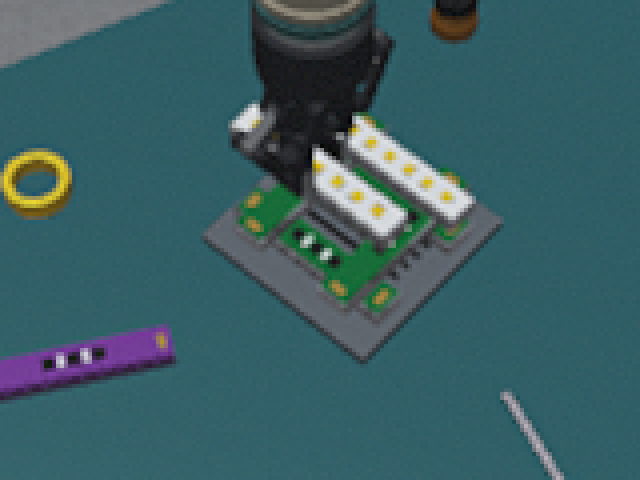

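Emit:
{"op": "move_arm", "data": {
  "series": [
    [[-0.0005,0,-0.02,0,0,0,0.015],[0,0,-0.025,0,0,0,0.015],[0,0,-0.012,0,0,0,0.015],[0,0,-0.008,0,0,0,0.015],[0,0,-0.003,0,0,0,0.015],[0,0,-0.002,0,0,0,0.015],[0,0,0,0,0,0,0.015],[0,0,0,0,0,0,0.015]]
  ]
}}

```text
clock: 23.48
position: [0.538, -0.0256, 0.0595]
ee_rot: [0.001, -0.173, 0.985, -0.0]
contact_force: [-0.3, 1.0, -1.6]
width: 0.0247
```

Emit:
{"op": "move_arm", "data": {
  "series": [
    [[0,0,-0.0015,0,0,0,0.015],[0,0,0,0,0,0,0.015]]
  ]
}}

```text
clock: 23.65
position: [0.5376, -0.0253, 0.0578]
ee_rot: [0.001, -0.173, 0.985, -0.0]
contact_force: [-0.8, 0.2, -0.8]
width: 0.0247
```

Emit:
{"op": "move_arm", "data": {
  "series": [
    [[0,0,-0.001,0,0,0,0.015],[0,0,0,0,0,0,0.015]]
  ]
}}

```text
clock: 23.82
position: [0.5372, -0.0252, 0.0565]
ee_rot: [0.0, -0.173, 0.985, -0.0]
contact_force: [-0.2, -0.1, -1.2]
width: 0.0247
```

Emit:
{"op": "move_arm", "data": {
  "series": [
    [[0,0,-0.001,0,0,0,0.015],[0,0,0,0,0,0,0.015]]
  ]
}}

```text
clock: 23.98
position: [0.5373, -0.0252, 0.0563]
ee_rot: [0.0, -0.173, 0.985, -0.0]
contact_force: [-2.2, 0.7, 4.9]
width: 0.0251
```

The strip is in contact. I'll release, rise, then back the arm off to the right for a clear look.

Emit:
{"op": "move_arm", "data": {
  "series": [
    [[0,0,0,0,0,0,0.028],[0,0,0,0,0,0,0.04],[0,0,0,0,0,0,0.045],[0,0,0.01,0,0,0,0.045],[0,0,0.025,0,0,0,0.045],[0,0,0.035,0,0,0,0.045],[0,0,0.035,0,0,0,0.045],[-0.015,-0.03,0.01,0,0,0,0.045],[-0.015,-0.03,0.01,0,0,0,0.045],[-0.015,-0.03,0.01,0,0,0,0.045],[-0.015,-0.03,0,0,0,0,0.045],[-0.015,-0.03,0,0,0,0,0.045],[-0.015,-0.03,0,0,0,0,0.045],[-0.015,-0.03,0,0,0,0,0.045],[0,0,0,0,0,0,0.045],[0,0,0,0,0,0,0.045],[0,0,0,0,0,0,0.045]]
  ]
}}

```text
clock: 25.4
position: [0.4322, -0.2349, 0.1907]
ee_rot: [0.0, -0.172, 0.985, 0.0]
contact_force: [0.3, -0.5, -0.1]
width: 0.0454
```

```bash
python3 -c "
from h import *
go(.5,-.2,.2,3.488)
P=np.array([.5238,.0125]);a=.346;M=np.array([[np.cos(a),np.sin(a)],[-np.sin(a),np.cos(a)]])
ims=[]
for n,c in(('scene',(140,260,240,400)),('top',(150,270,240,400))):
  d=manip.get_image(n)
  for b in bars(d,'w',.058,lo=(.4,-.1),hi=(.65,.15)): print(n,*b,'plate xy',(M@(b[1][:2]/1000-P)).round(4))
  ims.append(np.ascontiguousarray(d['color'][c[0]:c[1],c[2]:c[3],::-1]).repeat(4,0).repeat(4,1)); cv2.imwrite('pics/q_%s.png'%n,ims[-1])
"
```

```text
t 25.4 pos [ 0.4322 -0.2349  0.1907] psi -2.795 tilt [0.0005 0.0007] w 0.0454 F [ 0.3 -0.5 -0.1] q6 -2.56 -> d [0.0678 0.0349 0.0093] turn 0.0
scene [0.5132 0.0504] [511.7  50.6 141.8  30.3] 0.35 373 plate xy [0.0015 0.0399]
scene [ 0.5425 -0.0241] [541.5 -27.6 139.9  59.2] 0.356 470 plate xy [ 0.0031 -0.0437]
top [ 0.5395 -0.0237] [539.1 -23.3 141.2  29.4] 0.349 271 plate xy [ 0.0023 -0.0389]
top [0.5111 0.0506] [512.6  43.4 140.9  44.1] 0.326 282 plate xy [-0.0001  0.0329]
```

View pics/q_scene.png

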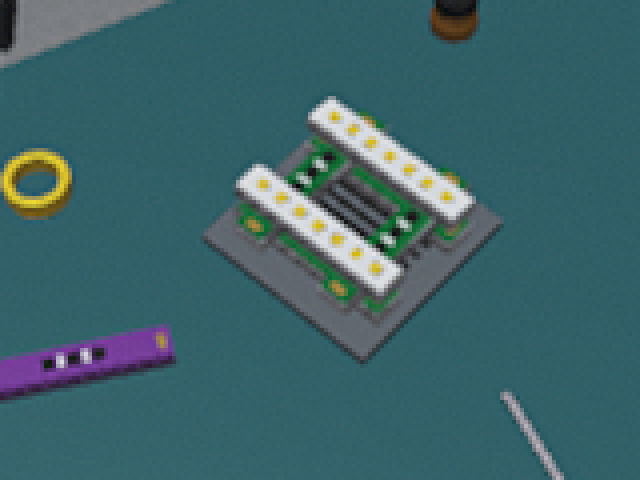

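View pics/q_top.png

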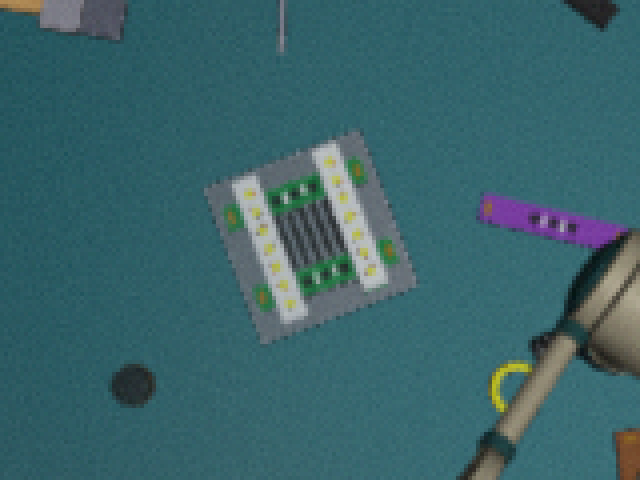

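The tower is square in both views and the arm is well clear. Handing in.

```bash
python3 -c "
from rig import manip
print(manip.sign_off())"
```

```text
the job is handed in; nothing more can be done
None
```

The cooling stack is built and handed in at about 25.5 s of the 72 s allowed; the sign-off reports no verdict.

I laid the two loose green modules crosswise on the bottom pair, then the two white LED strips crosswise on the greens, LEDs up. Each bar was lowered until light contact (3–11 N) before I let go.

**Final checks:**
- **Whites:** their centres are about 1–3 mm from the plate's x = 0 line and within about 1 mm of y = ±40 mm, counting only clean measurements. Their angle matches the plate to about 0.01 rad.
- **Outlier readings:** two automatic rectangle fits put a white at y = 33 mm and y = -44 mm. The fits were too wide, so the colour mask had probably picked up neighbouring pixels. The mean positions and the pictures show both strips in place.
- **Greens:** I judged these from the pictures and from the release positions, which were within about 1 mm of target. I did not measure them one by one. Together they were centred about 1–2 mm from the plate's centre.
- **Bottom pair:** it looks unmoved in the pictures, but I did not measure it again after building on it.
- **Bystanders and look-alikes:** the arm passed clear of them, and those in view looked unmoved. I did not check each one's position at the end.

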